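# Clear the mitre board and set its arm to 45 degrees

### The job

Get the mitre board ready for the next cut: take the wooden push block by its handle and with it sweep both wooden offcuts off the board onto the bench, keeping the gripper itself off the offcuts and leaving the swing arm parked until the board is clear. Then swing the metal arm by its black knob to the 45 degree line, the longest line, in the middle of the scale. Leave the push block standing upright on the bench off the board, and do not disturb the nail box, the duct tape or the blue can.

Things in the scene. Friction and masses are not known exactly. Their poses are not given: they have to be found in the camera images.
- mitre_board: White laminated board fixed on the bench, 240 (x) x 340 (y) x 18 mm; origin at the centre of its underside, x away from the robot, y left. A fence strip on its right edge (y -169 to -151 mm) stands 10 mm above it; other edges are open. Flush dark lines every 15 degrees, 0 to 90, form a scale 183 to 203 mm from the arm's pivot; the 45 degree line is longer, to 222 mm.
- mitre_pivot (a point): Pivot of the swing arm, in the near right corner of the board: at x -95, y -125, z 22 mm in the board's frame (fixed to the board, same axes). A bolt head there rises 41 mm above the bench.
- mitre_arm (a joint): Angle of the swing arm, rad, 0 to 1.6: 0 along the board's +x, growing counter-clockwise from above, towards the board's +y; 0.785 is the 45 degree line. A flat dark steel bar 24 mm wide, its faces 22 and 31 mm above the bench, pointer tip 179 mm from the pivot. Starts parked at 0 to 0.2, turns stiffly and stays where it is left.
- mitre_knob (a point): Point on the axis of the black round upright knob on the swing arm, 135 mm from the pivot and 67 mm above the bench. The knob is 28 mm across from 42 to 80 mm above the bench, its top 84 mm above the bench. The point's x points along the arm outwards.
- push_block: Wooden push block: base 160 (x) x 44 (y) x 20 (z) mm with an upright handle rib on top, 120 mm long (x), 24 mm thick (y), its top 79 mm above the underside. Origin at the centre of the underside, z up. 0.3 kg, starts on the bench to the right of the board.
- offcut_a: Thin flat wooden offcut, 19 (x) x 76 (y) x 6 (z) mm, lying on the middle of the board; origin at the centre of its underside.
- offcut_b: Second, equal offcut, 19 x 76 x 6 mm, lying on the board further left (greater y of the board); origin at the centre of its underside.
- nail_box: Bystander: dark box of nails, 77 x 107 x 74 mm, standing on the bench left of the board; origin at the centre of its underside.
- duct_tape: Bystander: grey roll of duct tape lying flat, 107 mm across, 48 mm high, beyond the board on the right; origin at the centre of its underside.
- putty_can: Bystander: blue can, 68 mm across, 62 mm high, on the right; origin at the centre of its underside.
Not all that is in view belongs to the job. What is shaped like the push_block but orange or turquoise is not meant.

How it is judged:
On the way, in this order (a step that is already met when the one before it is completed fails the run):
1. both offcuts are off the board, on the bench (height (world z) of offcut_a between -0.05 and 0.013 m and height (world z) of offcut_b between -0.05 and 0.013 m), for 0.2 s.
2. the swing arm stands on the 45 degree line (value of joint mitre_arm between 0.733 and 0.838 rad), for 0.2 s.
At the end, for the whole second after the job is handed in: Both offcuts lie on the bench, off the board (origins under 13 mm up); the arm rests within 3 degrees of the 45 degree line (0.733 to 0.838 rad); the push block stands upright on the bench, off the board (underside under 8 mm up, tilt under 0.06 rad); all at rest (all of step 1 and all of step 2 and velocity of joint mitre_arm between -0.02 and 0.02 rad/s and height (world z) of push_block between -0.01 and 0.008 m and angle between push_block's own z axis and vertical below 0.06 rad and linear speed of each of push_block, offcut_a, offcut_b below 0.02 m/s); the robot touches nothing.
It fails at once if an offcut is touched by the gripper or the robot instead of the push block (contact force between any of the fingers, the arm and offcut_a above 0.3 N or contact force between any of the fingers, the arm and offcut_b above 0.3 N).
It fails at once if the swing arm is swung more than 0.35 rad out while an offcut still lies on the board (value of joint mitre_arm above 0.35 rad and not (height (world z) of offcut_a between -0.05 and 0.013 m and height (world z) of offcut_b between -0.05 and 0.013 m)).
It fails at once if the nail box, the duct tape or the blue can is shifted by more than 20 mm (distance of any of nail_box, duct_tape, putty_can from where it was at the start of the episode above 0.02 m).
It also fails if it takes over 72 s, if anything falls off the work surface, if the arm or the gripper's body presses on something with over 40 N, if the wrist force passes 120 N, or if a joint passes its speed limit or range.

### The arm

A 6-joint arm with a two-finger parallel gripper is mounted at the origin on the work surface; the furniture and walls round the work are solid. World frame = base frame: x ahead of the robot, y to its left, z up, the work surface at z = 0. Lengths are in m, angles in rad, forces in N, time in s.
With the tool pointing down it reaches from about 0.25 to 0.775 m from the base axis. Payload 4 kg.
Tool frame: the origin (TCP) lies on the centre line of the jaws, within the pads' length; the fingertips stand robot.tips_ahead ahead of it and the grasp point (between the pads) lies 8 mm behind it (robot.tips_ahead is the distance from the TCP to the fingertips, in m); z points along the fingers, y is the line along which they close (so a half turn about z gives the same grasp; the last joint's range is limited). The gripper opens to 94 mm and grips with 3 to 60 N. Pads are 16 mm wide; open, the fingers measure 119 mm over their backs; the gripper's body (75 mm by 177 mm) begins 78 mm behind the grasp point.
Start: joints at [1.122, 0.087, 1.371, -0, 1.684, -0.103], TCP at [0.186, 0.517, 0.192] pointing down, gripper open.
Joint ranges: [-3.1, 3.1], [-0.76, 2.03], [0.27, 2.55], [-1.08, 4.22], [0.17, 2.65], [-2.57, 2.57]. Speed limits (rad/s): [2.79, 2.79, 3.14, 3.14, 3.14, 3.14].

### API

Orientations are given as [roll, pitch, yaw] about the fixed x, y, z axes, in that order (R = Rz(yaw) Ry(pitch) Rx(roll)).
In Python, from bench import robot, snapshot, close_job, spotter gives the robot as it stands. The module is installed in compiled form; this text tells all that it offers.
- The arm moves only by the tool servo_tool, never from a script. Its argument "commands" is one flat list of numbers, 7 for each row, row after row: the shift along the tool's x, y, z in m, then the turn, a rotation vector about the tool's x, y, z in degrees, then the finger opening in m, from 0 to 0.094. In form: [x, y, z, ax, ay, az, grip, x, y, z, ax, ay, az, grip, ...]. A call has 1 to 10 rows; each row is the pose to reach, as a shift and turn from the pose commanded when the call began, along the tool's axes at that moment; what a row does not reach only later rows make up. A row lasts 1/8 s, in which the tool goes at most 62.5 mm and 10.7 degrees, less where a joint would pass 70% of its speed; a pose out of reach is approached as far as the arm can. A call with a gripper value outside its range is refused whole. The fingers move at their own pace and stop on an object; the grip force is fixed at half the most. Time passes only in rows, so rows that repeat a pose let the fingers close. It gives the time, the measured TCP pose, the force, the opening and the grip force at its end, in the units of the state.
- robot.get_obs(): the state, without advancing time (a new reading comes with each control period).
- snapshot(name): name is "scene" or "top"; returns a dict with "img" (420x560x3 uint8, blue, green, red), "camera_matrix" (3x3 intrinsics, pixels), "extrinsics" (4x4, takes a point from camera to world coordinates). Camera axes: x right, y down, z forward; pixel columns grow to the right and rows downward; lengths in m; the calibration is good to about 2 mm. A picture is of the moment at which its call begins. There is no depth.
- close_job(): hands the job in; it is judged then, once.
Trained networks look in a picture, given as the dict that the camera call returned (one of the last four; its "shot" number tells which), for a name from the list of things; names that differ only in an ending like _2 or _b are one class to them, and where a whole thing is asked for, a point or a joint stands for the part that bears it (a point fixed in the world has none). Each returns a list of dicts, best first, with "conf" (0 to 1); they miss things now and then, are a little off and sometimes report something else, mostly with a low value. They report only what shows in the picture. A call takes as long as a camera call. They do not tell look-alikes from the thing itself.
- spotter.trace(name, picture): "region" (420x560 bool, what is visible of it) and "box" ([left, top, width, height] in pixels, round what is visible of it).
The state is a dict: "time": time; "joint_positions": joint angles; "qvel": joint speeds; "joint_torque": joint torques, N m; "tool_pos": TCP position; "ee_rot": TCP orientation; "wrist_force": force on the tool from outside, world axes, zero at the start; "wrist_torque": the same for the moment, N m; "width": finger opening in m; "finger_force": force on a finger pad.
Only numpy, scipy, OpenCV 4.12 (cv2) and the standard library are available. Lean on these libraries where they do the work, as an engineer would, in place of code of your own. Each camera call takes 0.05 s, during which the arm holds its last target. There are 200 camera calls.

## Working session

There is one attempt and no reset: what is moved stays moved. The work goes in short steps, Python scripts to look and compute and a tool call to move; the robot and the scene stay as the last step left them, time stands still between calls to the robot, and variables do not carry over. Pictures are saved under pics/ and viewed, at most 10 in all, crops included, and the job is handed in when it is done.

Besides the shell and the picture viewer there is one more tool, called after ">>>" in YAML: its name, and indented under it one key for each argument. servo_tool: Moves the arm, as the interface text tells. Its arguments: {"type":"object","properties":{"commands":{"type":"array","items":{"type":"number"}}},"required":["commands"]}

```bash
mkdir -p pics; cat > h.py <<'E'
import numpy as np, cv2
from bench import robot, snapshot, close_job, spotter
def ray(s,uv,z):
    K=s["camera_matrix"];T=s["extrinsics"]
    uv=np.atleast_2d(np.asarray(uv,float));d=np.c_[uv,np.ones(len(uv))]@np.linalg.inv(K).T@T[:3,:3].T
    o=T[:3,3];return o+d*((z-o[2])/d[:,2])[:,None]
def proj(s,p):
    T=np.linalg.inv(s["extrinsics"]);c=np.atleast_2d(p)@T[:3,:3].T+T[:3,3];q=c@s["camera_matrix"].T
    return q[:,:2]/q[:,2:]
E
python3 - <<'E'
from h import *
print(robot.get_obs(), robot.tips_ahead)
a=snapshot("top");b=snapshot("scene")
cv2.imwrite("pics/top.png",cv2.resize(a["img"],(800,600)));cv2.imwrite("pics/scene.png",cv2.resize(b["img"],(800,600)))
print(a["extrinsics"].round(3))
for n in ["mitre_board","push_block","offcut_a","nail_box","duct_tape","putty_can","mitre_knob","mitre_arm"]:
    for r in spotter.trace(n,a):
        m=r["region"].astype(np.uint8);ys,xs=np.nonzero(m)
        rc=cv2.minAreaRect(np.c_[xs,ys].astype(np.float32))
        z={"mitre_board":.018,"push_block":.079,"offcut_a":.024,"mitre_knob":.03}.get(n,.03)
        print(n,round(r["conf"],2),r["box"],ray(a,cv2.boxPoints(rc),z)[:,:2].round(3).tolist())
E
```

```text
{'time': 0.0, 'joint_positions': array([ 1.12191096e+00,  8.79338407e-02,  1.37224225e+00, -1.74955356e-05,
        1.68360388e+00, -1.03123871e-01]), 'qvel': array([ 7.54207562e-04, -1.99626313e-05, -2.16453259e-04,  2.00437307e-04,
        1.24954141e-04, -7.02067627e-04]), 'joint_torque': array([-9.06901078e-04, -3.40191114e+01, -3.02424932e+01,  7.17733777e-02,
        3.32666491e-02, -1.55060884e-04]), 'tool_pos': array([0.18617116, 0.51691463, 0.19032188]), 'ee_rot': array([-3.13941516e+00, -2.07868953e-04,  2.79582898e+00]), 'wrist_force': array([-0.61932335, -0.41761816, -0.59673105]), 'wrist_torque': array([ 0.03290583, -0.03423734,  0.08785148]), 'finger_force': 0.0, 'width': 0.09385238011460174} 0.011
[[ 0.21  -0.848  0.487 -0.308]
 [-0.978 -0.187  0.096 -0.187]
 [ 0.009 -0.496 -0.868  1.547]
 [ 0.     0.     0.     1.   ]]
mitre_board 0.64 [225.1, 173.9, 104.1, 63.3] [[0.403, 0.157], [0.645, 0.221], [0.718, -0.135], [0.471, -0.175]]
push_block 0.76 [351.6, 226.9, 18.4, 47.5] [[0.498, -0.243], [0.512, -0.289], [0.348, -0.321], [0.336, -0.277]]
push_block 0.76 [441.0, 266.5
[... 345 characters left out ...]
6], [0.635, 0.418], [0.516, 0.379], [0.489, 0.502]]
offcut_a 0.49 [232.3, 207.7, 23.0, 6.9] [[0.52, 0.157], [0.536, 0.087], [0.52, 0.084], [0.505, 0.153]]
nail_box 0.56 [131.4, 163.9, 40.3, 31.3] [[0.491, 0.504], [0.603, 0.541], [0.624, 0.411], [0.511, 0.379]]
duct_tape 0.9 [357.1, 159.1, 31.2, 35.1] [[0.791, -0.224], [0.816, -0.336], [0.686, -0.351], [0.662, -0.243]]
putty_can 0.75 [406.2, 197.5, 20.3, 27.0] [[0.678, -0.41], [0.694, -0.48], [0.6, -0.488], [0.585, -0.419]]
mitre_knob 0.55 [301.5, 183.0, 13.2, 51.4] [[0.657, -0.058], [0.667, -0.087], [0.475, -0.143], [0.465, -0.116]]
mitre_arm 0.69 [300.9, 184.1, 17.6, 50.5] [[0.656, -0.057], [0.667, -0.087], [0.475, -0.143], [0.465, -0.114]]
```

View pics/top.png

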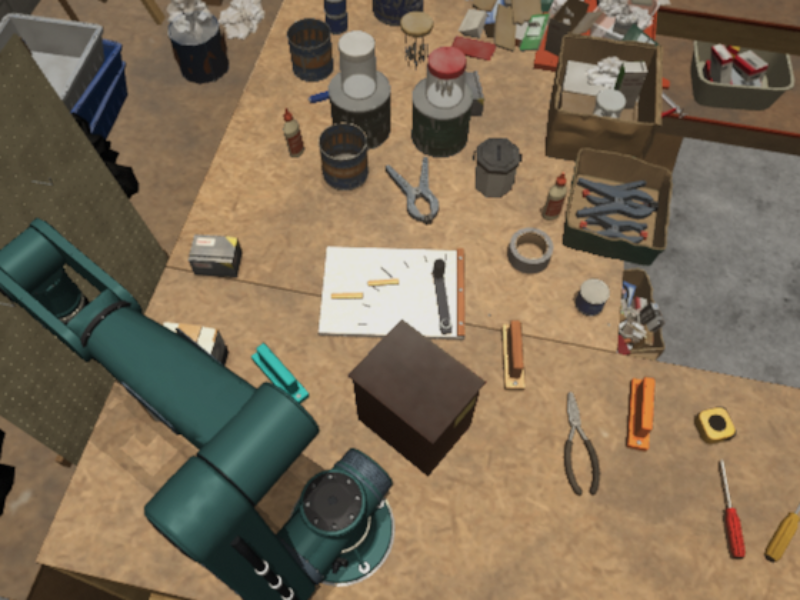

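View pics/scene.png

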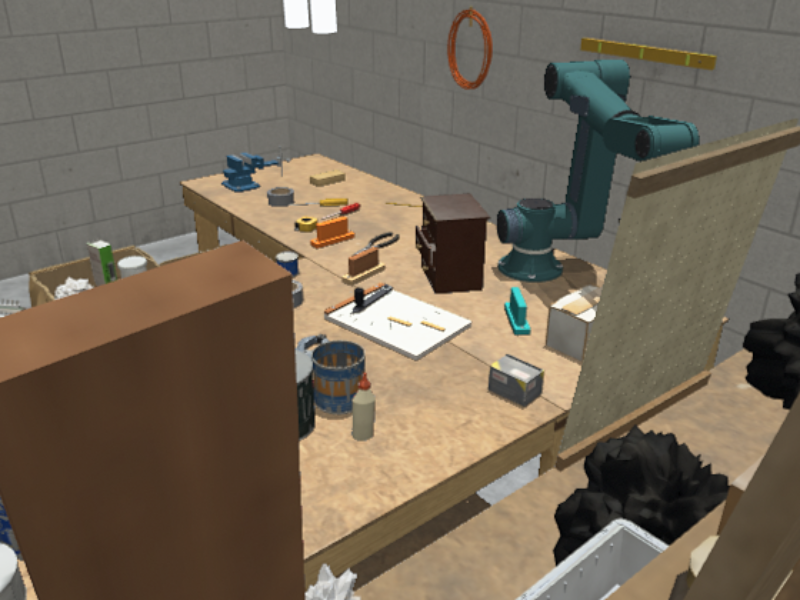

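The top view shows the wooden block at (513,355), the offcuts at (383,282) and (347,296), and the knob at (439,268). The nail box is at (215,255), the tape at (530,250) and the can at (592,296). A tall dark cabinet stands at (415,395) between the robot and the board. Next I'll fit the poses by silhouette in both cameras.

```bash
cat > fit.py <<'E'
from h import *
from scipy.optimize import minimize
def box(c,s,z0=0):
    return np.array([[c[0]+i*s[0]/2,c[1]+j*s[1]/2,z0+k*s[2]] for i in(-1,1) for j in(-1,1) for k in(0,1)])
def cyl(c,r,z0,z1):
    t=np.linspace(0,2*np.pi,24)
    return np.array([[c[0]+r*np.cos(a),c[1]+r*np.sin(a),z] for a in t for z in(z0,z1)])
S=4
def sil(s,parts,p,z):
    m=np.zeros((420*S,560*S),np.uint8);c,n=np.cos(p[2]),np.sin(p[2]);R=np.array([[c,-n,0],[n,c,0],[0,0,1]])
    for q in parts:
        uv=proj(s,q@R.T+[p[0],p[1],z])
        cv2.fillConvexPoly(m,cv2.convexHull((((uv+.5)*S-.5)*16).round().astype(np.int32)),1,shift=4)
    return m
def fit(views,parts,p0,z=0):
    """views: list of (snap, mask)"""
    big=[(s,cv2.resize(m.astype(np.float32),None,fx=S,fy=S,interpolation=cv2.INTER_LINEAR)>.5) for s,m in views]
    def f(p):
        e=0
        for s,m in big:
            q=sil(s,parts,p,z)>0;e+=1-(q&m).sum()/max(1,(q|m).sum())
        return e/len(big)
    best=None;p0=np.array(p0,float)
    for k in range(3):
        r=minimize(f,p0,method="Nelder-Mead",options=dict(initial_simplex=p0+np.array([[0,0,0],[.012,0,0],[0,.012,0],[0,0,.12]])*(-1)**k,xatol=2e-4,fatol=1e-4));p0=r.x
    return r.x,r.fun
def match(name,s,xyz,tol=14):
    uv=proj(s,[xyz])[0];best=None
    for r in spotter.trace(name,s):
        if not r["region"].any(): continue
        ys,xs=np.nonzero(r["region"]);d=np.hypot(xs.mean()-uv[0],ys.mean()-uv[1])
        if d<tol and (best is None or d<best[0]): best=(d,r["region"])
    return None if best is None else best[1]
BLOCK=[box((0,0),(.16,.044,.02)),box((0,0),(.12,.024,.079))]
OFF=[box((0,0),(.019,.076,.006))]
BOARD=[box((0,0),(.24,.34,.018)),box((0,-.16),(.24,.018,.028))]
NAIL=[box((0,0),(.077,.107,.074))];TAPE=[cyl((0,0),.0535,0,.048)];CAN=[cyl((0,0),.034,0,.062)]
KNOB=[cyl((0,0),.014,.042,.084)]
E
cat > m1.py <<'E'
from fit import *
a=snapshot("top");b=snapshot("scene")
np.save("a.npy",a,allow_pickle=True);np.save("b.npy",b,allow_pickle=True)
J=[("mitre_board",BOARD,(.56,.02,.23),0),("push_block",BLOCK,(.42,-.285,.2),0),("offcut_a",OFF,(.575,.043,.29),.018),("offcut_a",OFF,(.52,.12,.25),.018),("nail_box",NAIL,(.55,.45,.3),0),("duct_tape",TAPE,(.73,-.28,0),0),("putty_can",CAN,(.635,-.45,0),0)]
out=[a["img"].copy(),b["img"].copy()]
out=[cv2.resize(o,None,fx=S,fy=S) for o in out]
for n,P,p0,z in J:
    V=[(s,match(n,s,(p0[0],p0[1],z+.02),18)) for s in(a,b)]
    ok=[v for v in V if v[1] is not None]
    for vs in ([ok] if len(ok)<2 else [ok,ok[:1],ok[1:]]):
        if vs:
            p,e=fit(vs,P,p0,z);print(n,[v[1] is not None for v in V],p.round(4),round(e,3))
            if vs is ok:
                for o,s in zip(out,(a,b)):
                    c,_=cv2.findContours(sil(s,P,p,z),0,2);cv2.drawContours(o,c,-1,(255,0,255),1)
o=out[0];o=o[140*S:290*S,170*S:470*S];cv2.imwrite("pics/ov_top.png",cv2.resize(o,(800,400)))
o=out[1];o=o[150*S:290*S,180*S:390*S];cv2.imwrite("pics/ov_scene.png",cv2.resize(o,(800,533)))
E
python3 m1.py
```

```text
mitre_board [True, True] [0.5631 0.0149 0.1775] 0.098
mitre_board [True, True] [0.5641 0.0156 0.1865] 0.077
mitre_board [True, True] [0.5553 0.0098 0.1584] 0.096
push_block [True, True] [ 0.4537 -0.2891  0.1937] 0.116
push_block [True, True] [ 0.4539 -0.2893  0.1798] 0.068
push_block [True, True] [ 0.4496 -0.2947  0.2521] 0.127
offcut_a [True, True] [0.5753 0.0378 0.2158] 0.332
offcut_a [True, True] [0.5761 0.0431 0.2177] 0.448
offcut_a [True, True] [0.5747 0.0375 0.2323] 0.206
offcut_a [False, True] [0.521  0.1142 0.3347] 0.706
nail_box [True, True] [0.5538 0.4532 0.1697] 0.103
nail_box [True, True] [0.5531 0.4531 0.1765] 0.073
nail_box [True, True] [0.5569 0.4573 0.3803] 0.121
duct_tape [True, False] [ 7.412e-01 -2.885e-01 -3.000e-04] 0.217
putty_can [True, True] [ 0.6367 -0.4487 -0.009 ] 0.192
putty_can [True, True] [ 0.6372 -0.4485  0.0612] 0.035
putty_can [True, True] [ 0.628  -0.4612  0.1846] 0.288
```

View pics/ov_top.png

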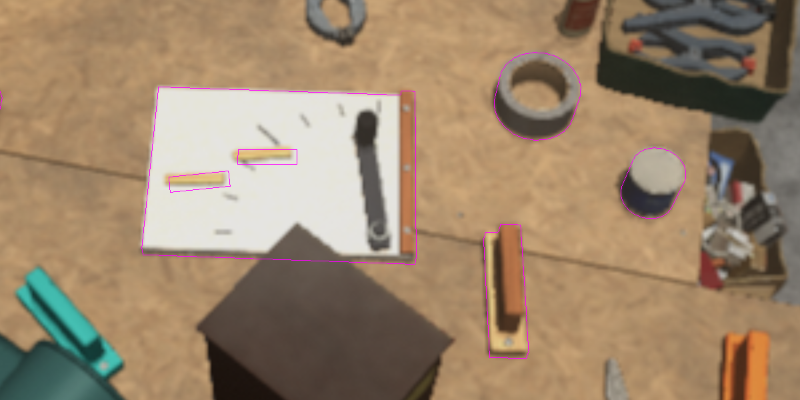

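View pics/ov_scene.png

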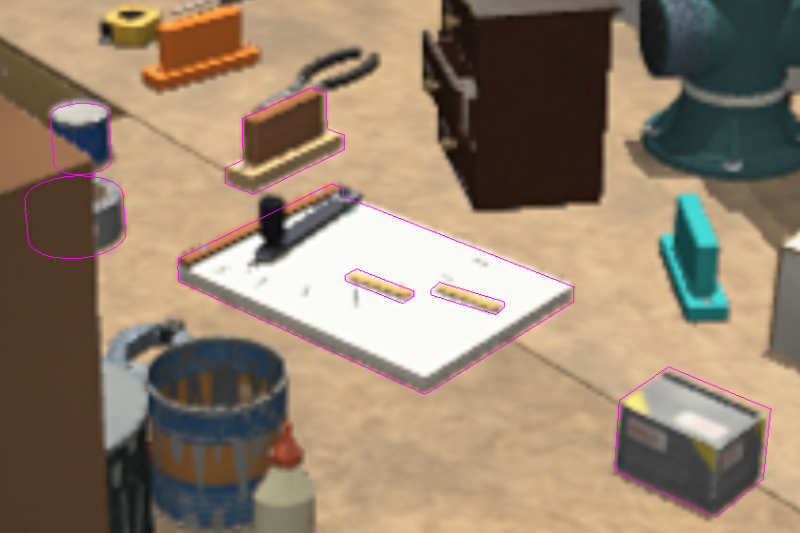

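The fits overlay well, except offcut B, which sits about 4 mm off in the top view. Next: the cabinet height, the knob and arm angle, and refined offcut positions.

```bash
cat > m2.py <<'E'
from fit import *
a=np.load("a.npy",allow_pickle=True).item();b=np.load("b.npy",allow_pickle=True).item()
g=ray(b,[305.5,204.3],0)[0]
zs=np.linspace(.1,.5,401);q=proj(b,np.c_[np.tile(g[:2],(401,1)),zs]);h=zs[np.argmin(abs(q[:,1]-152.6))]
print("cab corner",g.round(3),"h",h)
print("cab top corners",ray(a,np.array([[350,378],[403,323],[485,381]])*.7,h).round(3))
B=np.array([.5635,.015,.182]);c,s=np.cos(B[2]),np.sin(B[2]);R=np.array([[c,-s],[s,c]])
def tob(p): return (np.asarray(p)-B[:2])@R
# dark pixels on board -> arm angle; wood pixels -> offcuts
for n,S_ in(("top",a),("scene",b)):
    im=S_["img"].astype(int);hsv=cv2.cvtColor(S_["img"],cv2.COLOR_BGR2HSV)
    uu,vv=np.meshgrid(np.arange(560),np.arange(420));P=ray(S_,np.c_[uu.ravel(),vv.ravel()],.024)[:,:2];Q=tob(P).reshape(420,560,2)
    m=((hsv[...,1]>70)&(Q[...,0]>-.09)&(Q[...,0]<.11)&(Q[...,1]>-.06)&(Q[...,1]<.165)).astype(np.uint8)
    k,lab,st,cen=cv2.connectedComponentsWithStats(m)
    for i in range(1,k):
        if st[i,4]>20:
            q=Q[lab==i];rc=cv2.minAreaRect((q*1000).astype(np.float32));print(n,"off",st[i,4],rc,(R@(np.array(rc[0])/1000)+B[:2]).round(4))
    best=[]
    dark=(im.max(2)<75)
    for th in np.linspace(0,.25,51):
        d=np.array([np.cos(th),np.sin(th)]);nrm=np.array([-d[1],d[0]])
        sc=0
        pv=np.array([-.095,-.125])
        for t in np.linspace(.03,.115,18):
            for w in(-.009,0,.009):
                x=R@(pv+d*t+nrm*w)+B[:2];u,v=proj(S_,[[*x,.031]])[0];sc+=dark[int(round(v)),int(round(u))]
        best.append((sc,round(th,3)))
    print(n,sorted(best)[-5:])
    # knob silhouette
for th in(0.0,.05,.1,.15,.2):
    x=R@(np.array([-.095,-.125])+.135*np.array([np.cos(th),np.sin(th)]))+B[:2]
    print(th,x.round(3),proj(a,[[*x,.084],[*x,.042]]).round(1).tolist(),proj(b,[[*x,.084],[*x,.042]]).round(1).tolist())
for n,S_ in(("top",a),("scene",b)):
    for r in spotter.trace("mitre_knob",S_): print(n,r["conf"],r["box"])
E
sed -i 's/^a=np.load.*$/a=snapshot("top");b=snapshot("scene")/' m2.py
python3 m2.py
```

```text
cab corner [ 0.347 -0.062  0.   ] h 0.23900000000000002
cab top corners [[ 0.229  0.025  0.239]
 [ 0.367 -0.049  0.239]
 [ 0.278 -0.229  0.239]]
top off 78 ((18.439355850219727, 26.7894344329834), (14.505298614501953, 69.08817291259766), 6.815899848937988) [0.5768 0.0447]
top off 87 ((-21.409683227539062, 111.35592651367188), (11.728347778320312, 71.30413055419922), 2.026944875717163) [0.5223 0.1206]
top [(np.int64(0), np.float64(0.23)), (np.int64(0), np.float64(0.235)), (np.int64(0), np.float64(0.24)), (np.int64(0), np.float64(0.245)), (np.int64(0), np.float64(0.25))]
scene off 38 ((16.95565414428711, 22.744413375854492), (15.585522651672363, 74.44567108154297), 6.502103328704834) [0.5761 0.0404]
scene off 35 ((-21.877750396728516, 108.98390197753906), (14.27029800415039, 71.90934753417969), 3.6093664169311523) [0.5223 0.1182]
scene [(np.int64(17), np.float64(0.185)), (np.int64(18), np.float64(0.165)), (np.int64(19), np.float64(0.17)), (np.int64(19), np.float64(0.175)), (np.int64(19), np.float64(0.18))]
0.0 [ 0.625 -0.101] [[313.3, 183.8], [312.6, 190.4]] [[247.6, 201.5], [247.9, 210.8]]
0.05 [ 0.624 -0.094] [[311.3, 183.8], [310.7, 190.4]] [[248.9, 202.0], [249.1, 211.3]]
0.1 [ 0.622 -0.088] [[309.3, 183.8], [308.7, 190.5]] [[250.2, 202.5], [250.4, 211.8]]
0.15 [ 0.62  -0.081] [[307.3, 184.0], [306.7, 190.6]] [[251.6, 202.9], [251.8, 212.2]]
0.2 [ 0.618 -0.075] [[305.3, 184.2], [304.8, 190.8]] [[253.0, 203.3], [253.2, 212.6]]
top 0.92 [303.3, 183.2, 11.3, 49.6]
scene 0.52 [246.7, 200.4, 31.6, 19.6]
```

```bash
cat > d.py <<'E'
import sys
from h import *
from scipy.spatial.transform import Rotation as Ro
def go(*t):
    o=robot.get_obs();R=Ro.from_euler("xyz",o["ee_rot"])
    print("now",o["time"],o["tool_pos"].round(4),o["ee_rot"].round(3),"q",o["joint_positions"].round(2),"F",o["wrist_force"].round(1),"w",round(o["width"],4))
    for x,y,z,yaw in t:
        d=R.inv().apply(np.array([x,y,z])-o["tool_pos"]);rv=(R.inv()*Ro.from_euler("xyz",[np.pi,0,yaw])).as_rotvec(degrees=True)
        print((d*1000).round(1)/1000,rv.round(1))
if __name__=="__main__": go(*[tuple(map(float,a.split(","))) for a in sys.argv[1:]])
E
python3 d.py .186,.517,.4,2.796 .45,.3,.4,1.7 
python3 - <<'E'
from h import *
b=snapshot("scene")
for z in(.3,.35,.4,.45,.5,.55,.6):print(z,(proj(b,[[.186,.517,z]])/.7).round())
E
```

```text
now 1.5 [0.1864 0.5174 0.1915] [ 3.142 -0.     2.796] q [ 1.12  0.09  1.37  0.    1.68 -0.1 ] F [ 0.5 -0.2  0.5] w 0.0937
[ 2.000e-04 -6.000e-04 -2.085e-01] [ 0. -0. -0.]
[-0.3217 -0.1152 -0.2085] [ 0.  -0.  62.8]
0.3 [[648. 247.]]
0.35 [[651. 227.]]
0.4 [[655. 208.]]
0.45 [[658. 187.]]
0.5 [[661. 167.]]
0.55 [[665. 145.]]
0.6 [[669. 123.]]
```

>>> servo_tool:
  commands: [0,0,-0.06,0,0,0,0.094,0,0,-0.12,0,0,0,0.094,-0.05,-0.02,-0.18,0,0,10,0.094,-0.1,-0.04,-0.208,0,0,20,0.094,-0.155,-0.055,-0.208,0,0,30,0.094,-0.21,-0.075,-0.208,0,0,40,0.094,-0.265,-0.095,-0.208,0,0,50,0.094,-0.32,-0.115,-0.208,0,0,60,0.094,-0.32,-0.115,-0.208,0,0,63,0.094,-0.32,-0.115,-0.208,0,0,63,0.094]

```text
time: 2.8
tool_pos: [0.4491, 0.3002, 0.3993]
ee_rot: [-3.141, -0.0, 1.695]
wrist_force: [0.1, 0.0, -0.2]
width: 0.0941
finger_force: 0.0
```

```bash
python3 d.py .55,-.1,.4,1.0 .454,-.289,.3,.187 .454,-.289,.2,.187
```

```text
now 2.8 [0.4491 0.3002 0.3993] [-3.141 -0.     1.695] q [0.48 0.12 0.92 0.   2.1  0.36] F [ 0.1  0.  -0.2] w 0.0941
[-0.4096  0.0504 -0.0008] [-0.   0.  39.8]
[-0.5853 -0.0683  0.0993] [-0.   0.  86.4]
[-0.5853 -0.0682  0.1993] [-0.   0.  86.4]
```

>>> servo_tool:
  commands: [-0.06,0.01,0,0,0,8,0.094,-0.12,0.02,0,0,0,17,0.094,-0.18,0.03,0,0,0,26,0.094,-0.24,0.035,0,0,0,35,0.094,-0.3,0.04,0,0,0,44,0.094,-0.36,0.04,0,0,0,53,0.094,-0.42,0.02,0,0,0,62,0.094,-0.475,-0.01,0,0,0,70,0.094,-0.53,-0.04,0.03,0,0,78,0.094,-0.585,-0.068,0.06,0,0,86.4,0.094]

```text
time: 4.05
tool_pos: [0.4582, -0.2771, 0.3458]
ee_rot: [3.14, -0.002, 0.186]
wrist_force: [1.4, 0.3, -0.1]
width: 0.0941
finger_force: 0.0
```

```bash
cat > m3.py <<'E'
from fit import *
import d
a=snapshot("top");b=snapshot("scene")
cv2.imwrite("pics/t3.png",np.hstack([cv2.resize(a["img"][150:330,230:430],(400,360)),cv2.resize(b["img"][60:240,200:400],(400,360))]))
p0=(.454,-.289,.187)
V=[(s,match("push_block",s,(.454,-.289,.03),12)) for s in(a,b)]
for vs in(V[:1],V[1:],V):
    if all(v[1] is not None for v in vs): print(fit(vs,BLOCK,p0))
d.go((.454,-.289,.2,.187),(.454,-.289,.05,.187))
E
python3 m3.py
```

```text
(array([ 0.45804817, -0.28754064,  0.1662191 ]), np.float64(0.13360605796849157))
(array([ 0.45031645, -0.29619802,  0.28566727]), np.float64(0.11332391108826934))
(array([ 0.45351513, -0.2885693 ,  0.18661486]), np.float64(0.1507254921114024))
now 4.25 [ 0.4583 -0.276   0.3451] [-3.14   0.     0.189] q [-0.65  0.08  1.08  0.    1.99  0.73] F [0.  0.3 1. ] w 0.0939
[-0.0066  0.0122  0.1451] [-0.1  0.   0.1]
[-0.0065  0.0124  0.2951] [-0.1  0.   0.1]
```

View pics/t3.png

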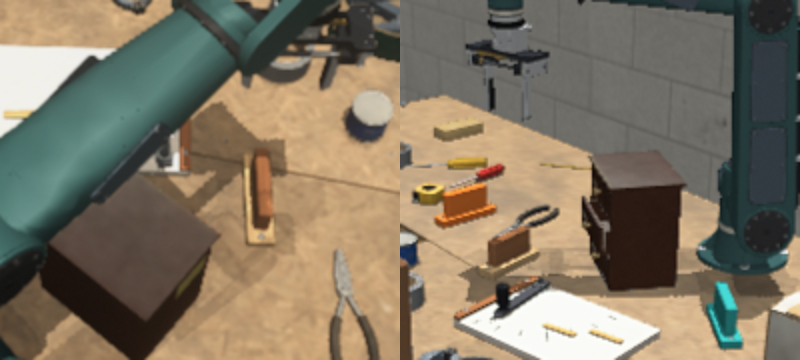

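>>> servo_tool:
  commands: [-0.006,0.0122,0.05,0,0,0,0.094,-0.006,0.0122,0.1,0,0,0,0.094,-0.006,0.0122,0.15,0,0,0,0.094,-0.006,0.0122,0.2,0,0,0,0.094,-0.006,0.0122,0.25,0,0,0,0.094,-0.006,0.0122,0.28,0,0,0,0.094,-0.006,0.0122,0.298,0,0,0,0.094,-0.006,0.0122,0.298,0,0,0,0.094]

```text
time: 5.25
tool_pos: [0.4556, -0.2882, 0.0475]
ee_rot: [-3.141, 0.0, 0.191]
wrist_force: [0.0, -0.6, 0.8]
width: 0.0941
finger_force: 0.0
```

>>> servo_tool:
  commands: [0,0,0,0,0,0,0.06,0,0,0,0,0,0,0.04,0,0,0,0,0,0,0.02,0,0,0,0,0,0,0.01,0,0,0,0,0,0,0.01,0,0,0,0,0,0,0.01,0,0,0,0,0,0,0.01,0,0,0,0,0,0,0.01]

```text
time: 6.25
tool_pos: [0.4549, -0.2894, 0.0474]
ee_rot: [-3.141, 0.0, 0.188]
wrist_force: [0.5, 0.2, 0.4]
width: 0.0239
finger_force: 30.0
```

```bash
python3 d.py .454,-.289,.2,.187
```

```text
now 6.25 [ 0.4549 -0.2894  0.0474] [-3.141  0.     0.188] q [-0.67  0.14  1.61  0.    1.4   0.71] F [0.5 0.2 0.4] w 0.0239
[-0.0008 -0.0006 -0.1526] [-0.   0.   0.1]
```

>>> servo_tool:
  commands: [0,0,-0.04,0,0,0,0.01,0,0,-0.08,0,0,0,0.01,0,0,-0.12,0,0,0,0.01,0,0,-0.13,0,0,0,0.01,0,0,-0.13,0,0,0,0.01]

```text
time: 6.88
tool_pos: [0.4547, -0.2894, 0.1768]
ee_rot: [-3.141, 0.0, 0.188]
wrist_force: [0.5, 0.1, -3.3]
width: 0.0242
finger_force: 30.0
```

```bash
python3 d.py .5716,-.0293,.177,.182 .5716,-.0293,.067,.182
```

```text
now 6.875 [ 0.4547 -0.2894  0.1768] [-3.141  0.     0.188] q [-0.67  0.07  1.42  0.    1.65  0.71] F [ 0.5  0.1 -3.3] w 0.0242
[ 1.635e-01 -2.336e-01 -2.000e-04] [-0.   0.   0.4]
[ 0.1635 -0.2335  0.1098] [-0.   0.   0.4]
```

>>> servo_tool:
  commands: [0.025,-0.035,0,0,0,0,0.01,0.05,-0.072,0,0,0,0,0.01,0.077,-0.11,0,0,0,0,0.01,0.104,-0.148,0,0,0,0,0.01,0.13,-0.186,0,0,0,0,0.01,0.155,-0.222,0,0,0,0,0.01,0.1635,-0.2335,0,0,0,0,0.01,0.1635,-0.2335,0,0,0,0,0.01,0.1635,-0.2335,0.03,0,0,0,0.01,0.1635,-0.2335,0.06,0,0,0,0.01]

```text
time: 8.12
tool_pos: [0.5712, -0.0313, 0.1165]
ee_rot: [3.141, 0.0, 0.186]
wrist_force: [-0.8, -0.3, -2.1]
width: 0.0243
finger_force: 30.0
```

```bash
python3 - <<'E'
from h import *
import d
a=snapshot("top");b=snapshot("scene")
cv2.imwrite("pics/t4.png",np.hstack([cv2.resize(a["img"][140:290,180:380],(400,300)),cv2.resize(b["img"][160:310,200:400],(400,300))]))
d.go((.5716,-.0293,.067,.185))
E
```

```text
now 8.225 [ 0.568  -0.0308  0.1124] [-3.139  0.01   0.186] q [-0.15  0.17  1.44 -0.    1.55  1.23] F [-0.8  0.3 -2.3] w 0.024
[ 0.0043 -0.0007  0.0454] [-0.2  0.6  0.1]
```

View pics/t4.png

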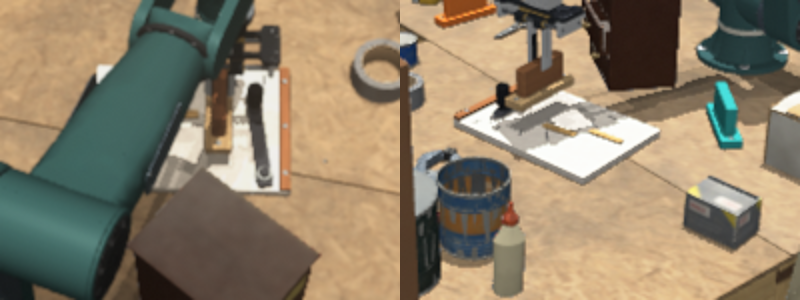

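The block hangs over the board between the swing arm and offcut A, with a gap to the bar at (260,140) in the left pane. I'll lower it.

>>> servo_tool:
  commands: [0.002,-0.001,0.01,0,0,0,0.01,0.002,-0.001,0.022,0,0,0,0.01,0.002,-0.001,0.034,0,0,0,0.01,0.002,-0.001,0.042,0,0,0,0.01,0.002,-0.001,0.042,0,0,0,0.01]

```text
time: 8.85
tool_pos: [0.5729, -0.028, 0.0745]
ee_rot: [-3.141, 0.002, 0.188]
wrist_force: [-0.0, 0.1, -2.0]
width: 0.0236
finger_force: 30.0
```

```bash
python3 d.py .5716,-.0293,.067,.185 .5266,.2166,.067,.185
```

```text
now 8.85 [ 0.5729 -0.028   0.0745] [-3.141e+00  2.000e-03  1.880e-01] q [-0.15  0.19  1.49  0.    1.46  1.23] F [-0.   0.1 -2. ] w 0.0236
[-0.0015  0.0011  0.0075] [-0.   0.1  0.2]
[ 0.0003 -0.2489  0.0076] [-0.   0.1  0.2]
```

>>> servo_tool:
  commands: [-0.001,0.001,0.004,0,0,0,0.01,-0.001,0.001,0.007,0,0,0,0.01,-0.001,0.001,0.007,0,0,0,0.01]

```text
time: 9.22
tool_pos: [0.5726, -0.0293, 0.0683]
ee_rot: [-3.141, 0.0, 0.188]
wrist_force: [-0.1, -0.5, -2.6]
width: 0.0234
finger_force: 30.0
```

>>> servo_tool:
  commands: [0,-0.012,0,0,0,0,0.01,0,-0.024,0,0,0,0,0.01,0,-0.036,0,0,0,0,0.01,0,-0.048,0,0,0,0,0.01,0,-0.06,0,0,0,0,0.01,0,-0.072,0,0,0,0,0.01,0,-0.084,0,0,0,0,0.01,0,-0.096,0,0,0,0,0.01,0,-0.108,0,0,0,0,0.01,0,-0.12,0,0,0,0,0.01]

```text
time: 10.48
tool_pos: [0.5502, 0.0893, 0.0685]
ee_rot: [3.142, -0.0, 0.188]
wrist_force: [-0.7, -0.8, -2.0]
width: 0.0239
finger_force: 30.0
```

```bash
python3 - <<'E'
from h import *
import d
a=snapshot("top");b=snapshot("scene")
cv2.imwrite("pics/t5.png",np.hstack([cv2.resize(a["img"][140:290,180:380],(400,300)),cv2.resize(b["img"][160:310,200:400],(400,300))]))
d.go((.5266,.2166,.067,.185))
E
```

```text
now 10.575 [0.5499 0.0901 0.0684] [-3.141  0.     0.19 ] q [0.06 0.16 1.54 0.   1.44 1.44] F [-0.   0.5 -2. ] w 0.0238
[ 0.001  -0.1286  0.0016] [-0.1  0.   0.3]
```

View pics/t5.png

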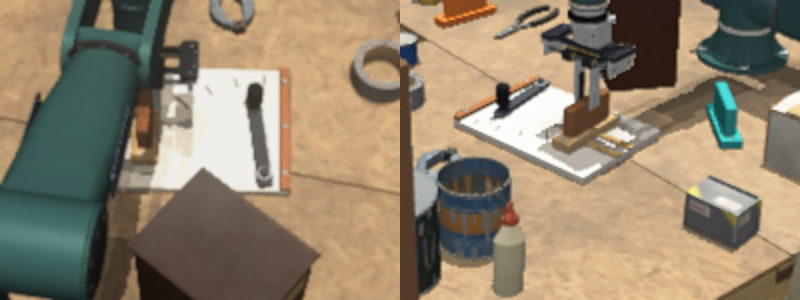

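The block is sweeping both offcuts ahead of it; both show at (620,142) in the right pane. I'll keep pushing.

>>> servo_tool:
  commands: [0,-0.013,0,0,0,0,0.01,0,-0.026,0,0,0,0,0.01,0,-0.039,0,0,0,0,0.01,0,-0.052,0,0,0,0,0.01,0,-0.065,0,0,0,0,0.01,0,-0.078,0,0,0,0,0.01,0,-0.091,0,0,0,0,0.01,0,-0.104,0,0,0,0,0.01,0,-0.117,0,0,0,0,0.01,0,-0.13,0,0,0,0,0.01]

```text
time: 11.82
tool_pos: [0.5258, 0.2172, 0.0685]
ee_rot: [-3.141, -0.0, 0.188]
wrist_force: [0.4, -0.3, -2.7]
width: 0.0238
finger_force: 30.0
```

```bash
python3 - <<'E'
from h import *
import d
a=snapshot("top");b=snapshot("scene")
cv2.imwrite("pics/t6.png",np.hstack([cv2.resize(a["img"][140:290,130:330],(400,300)),cv2.resize(b["img"][180:330,240:440],(400,300))]))
d.go((.5266,.2166,.067,.185))
E
```

```text
now 11.925 [0.5256 0.2178 0.0685] [-3.141 -0.     0.19 ] q [0.29 0.18 1.51 0.   1.45 1.67] F [-1.  -0.5 -3.5] w 0.0231
[0.0007 0.0013 0.0015] [-0.  -0.   0.3]
```

View pics/t6.png

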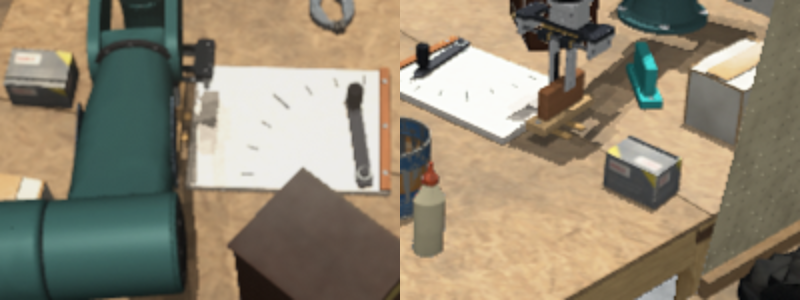

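The board is clear of wood, and the offcuts lie just beyond its left edge near (580,125) in the right pane. Now I'll lift the block and check the offcuts numerically.

>>> servo_tool:
  commands: [0,0,-0.03,0,0,0,0.01,0,0,-0.07,0,0,0,0.01,0,0,-0.11,0,0,0,0.01,0,0.05,-0.11,0,0,0,0.01,0,0.1,-0.11,0,0,0,0.01,0,0.15,-0.11,0,0,0,0.01,0,0.2,-0.11,0,0,0,0.01,0,0.25,-0.11,0,0,0,0.01,0,0.25,-0.11,0,0,0,0.01]

```text
time: 13.05
tool_pos: [0.573, -0.0332, 0.1781]
ee_rot: [3.14, 0.001, 0.182]
wrist_force: [0.4, 0.7, -2.7]
width: 0.0235
finger_force: 30.0
```

```bash
cat > off.py <<'E'
from fit import *
import d
a=snapshot("top");b=snapshot("scene")
B=np.array([.5635,.015,.182]);c,s=np.cos(B[2]),np.sin(B[2]);R=np.array([[c,-s],[s,c]])
for n,S_ in(("top",a),("scene",b)):
    for r in spotter.trace("offcut_a",S_):
        ys,xs=np.nonzero(r["region"])
        if len(xs)<5: continue
        w=ray(S_,np.c_[xs,ys],.004)[:,:2]
        rc=cv2.minAreaRect((((w-B[:2])@R)*1000).astype(np.float32))
        print(n,round(r["conf"],2),len(xs),"board-frame mm",np.round(rc[0]),np.round(rc[1]),round(rc[2]))
E
cat off.py >o1.py; echo 'd.go((.4555,-.2894,.1775,.188))
cv2.imwrite("pics/t7.png",np.hstack([cv2.resize(a["img"][150:270,140:270],(400,369),interpolation=2),cv2.resize(b["img"][200:320,270:400],(400,369),interpolation=2)]))' >>o1.py; python3 o1.py
```

```text
top 0.54 400 board-frame mm [  -5. -115.] [199.  32.] 6
scene 0.64 62 board-frame mm [ 17. 210.] [77. 24.] 85
scene 0.48 30 board-frame mm [-21. 200.] [54. 17.] 84
now 13.25 [ 0.5726 -0.0284  0.1785] [-3.141  0.     0.189] q [-0.15  0.14  1.34  0.    1.66  1.23] F [ 0.1  1.4 -1.9] w 0.0236
[-0.1641  0.2343  0.0009] [-0.   0.   0.1]
```

View pics/t7.png

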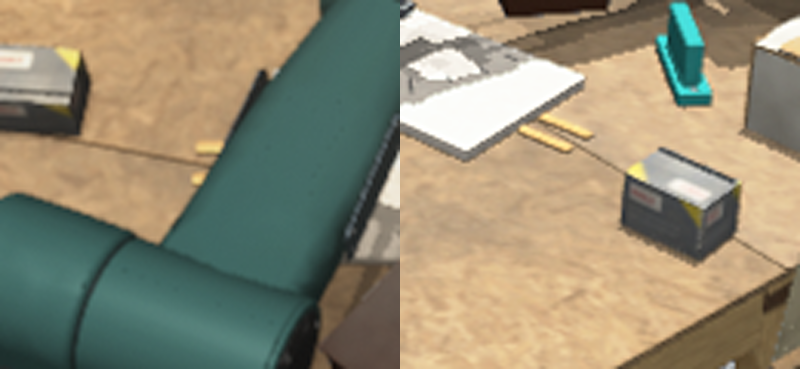

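Both offcuts lie flat on the bench past the board edge, at (547,137) and (567,126) in the right pane. Returning the block to its original spot.

>>> servo_tool:
  commands: [-0.025,0.035,0,0,0,0,0.01,-0.05,0.072,0,0,0,0,0.01,-0.077,0.11,0,0,0,0,0.01,-0.104,0.148,0,0,0,0,0.01,-0.13,0.186,0,0,0,0,0.01,-0.155,0.222,0,0,0,0,0.01,-0.164,0.234,0,0,0,0,0.01,-0.164,0.234,0,0,0,0,0.01,-0.164,0.234,0.04,0,0,0,0.01,-0.164,0.234,0.08,0,0,0,0.01]

```text
time: 14.5
tool_pos: [0.4571, -0.2881, 0.0985]
ee_rot: [3.141, -0.002, 0.191]
wrist_force: [0.4, 0.4, -3.4]
width: 0.0239
finger_force: 30.0
```

>>> servo_tool:
  commands: [0,0,0.015,0,0,0,0.01,0,0,0.025,0,0,0,0.01,0,0,0.032,0,0,0,0.01,0,0,0.038,0,0,0,0.01,0,0,0.038,0,0,0,0.01,0,0,0.038,0,0,0,0.01]

```text
time: 15.25
tool_pos: [0.4558, -0.2902, 0.0611]
ee_rot: [3.141, -0.001, 0.188]
wrist_force: [-0.2, 0.0, -3.0]
width: 0.0234
finger_force: 30.0
```

```bash
python3 d.py .4555,-.2894,.048,.188
```

```text
now 15.25 [ 0.4558 -0.2902  0.0611] [ 3.141e+00 -1.000e-03  1.880e-01] q [-0.67  0.13  1.59  0.    1.42  0.71] F [-0.2  0.  -3. ] w 0.0234
[-0.0001 -0.0009  0.0131] [ 0. -0.  0.]
```

Lower the last 13.5 mm, then release.

>>> servo_tool:
  commands: [0,0,0.004,0,0,0,0.01,0,0,0.008,0,0,0,0.01,0,0,0.011,0,0,0,0.01,0,0,0.0135,0,0,0,0.01,0,0,0.0135,0,0,0,0.01,0,0,0.0135,0,0,0,0.01]

```text
time: 16.0
tool_pos: [0.4554, -0.2898, 0.0474]
ee_rot: [-3.142, 0.0, 0.188]
wrist_force: [-2.0, 1.6, 2.3]
width: 0.0237
finger_force: 30.0
```

>>> servo_tool:
  commands: [0,0,0,0,0,0,0.03,0,0,0,0,0,0,0.05,0,0,0,0,0,0,0.08,0,0,0,0,0,0,0.08,0,0,0,0,0,0,0.08,0,0,-0.03,0,0,0,0.08,0,0,-0.07,0,0,0,0.08,0,0,-0.11,0,0,0,0.08,0,0,-0.15,0,0,0,0.08,0,0,-0.15,0,0,0,0.08]

```text
time: 17.25
tool_pos: [0.4572, -0.2913, 0.2014]
ee_rot: [3.135, -0.006, 0.188]
wrist_force: [0.4, 0.3, 0.2]
width: 0.0798
finger_force: 0.0
```

```bash
cat > k.py <<'E'
from fit import *
import d
a=snapshot("top");b=snapshot("scene")
V=[(s,match("push_block",s,(.454,-.289,.03),12)) for s in(a,b)]
for v in V:
    if v[1] is not None: print("block",fit([v],BLOCK,(.454,-.289,.187)))
B=np.array([.5635,.015,.182]);c,s=np.cos(B[2]),np.sin(B[2]);R=np.array([[c,-s],[s,c]])
# knob+arm: dark mask silhouettes near board -> fit angle by IoU
P=[box((.0815+.0,0),(.195,.024,.009),.022),cyl((.135,0),.014,.031,.084)]
best={}
piv=R@np.array([-.095,-.125])+B[:2]
for nm,S_ in(("top",a),("scene",b)):
    dark=cv2.resize((S_["img"].max(2)<90).astype(np.float32),None,fx=S,fy=S)>.5
    sc=[]
    for th in np.arange(-.05,.9,.01):
        m=sil(S_,P[1:],(*piv,B[2]+th),0)>0;sc.append((round((dark&m).sum()/m.sum(),3),round(th,3)))
    print(nm,sorted(sc)[-6:])
d.go((.62,-.082,.2,.33),(.62,-.082,.059,.33))
E
python3 k.py; python3 off.py
```

```text
block (array([ 0.45501652, -0.28962204,  0.18229084]), np.float64(0.06801950879637697))
block (array([ 0.45104146, -0.29472828,  0.25098539]), np.float64(0.06420883335395278))
top [(np.float64(0.261), np.float64(0.18)), (np.float64(0.264), np.float64(0.13)), (np.float64(0.27), np.float64(0.17)), (np.float64(0.271), np.float64(0.14)), (np.float64(0.273), np.float64(0.16)), (np.float64(0.274), np.float64(0.15))]
scene [(np.float64(0.866), np.float64(0.16)), (np.float64(0.881), np.float64(0.11)), (np.float64(0.889), np.float64(0.15)), (np.float64(0.905), np.float64(0.14)), (np.float64(0.907), np.float64(0.12)), (np.float64(0.918), np.float64(0.13))]
now 17.45 [ 0.4547 -0.2893  0.1948] [-3.139e+00  2.000e-03  1.880e-01] q [-0.67  0.06  1.39  0.    1.69  0.71] F [-0.8 -0.1  0.2] w 0.08
[ 0.2012 -0.1727 -0.0051] [-0.2  0.1 -8.1]
[ 0.2015 -0.1723  0.1359] [-0.2  0.1 -8.1]
top 0.49 43 board-frame mm [ 21. 211.] [ 8. 63.] 2
scene 0.6 163 board-frame mm [ -62. -526.] [173.  66.] 49
scene 0.43 26 board-frame mm [ 21. 209.] [60. 11.] 85
scene 0.36 15 board-frame mm [-22. 203.] [43.  8.] 84
```

>>> servo_tool:
  commands: [0.03,-0.026,0,0,0,0,0.07,0.065,-0.056,0,0,0,-2,0.07,0.1,-0.086,0,0,0,-4,0.07,0.135,-0.116,0,0,0,-6,0.07,0.17,-0.146,0,0,0,-7.7,0.07,0.2013,-0.1725,0,0,0,-7.7,0.07,0.2013,-0.1725,0.02,0,0,-7.7,0.07,0.2013,-0.1725,0.02,0,0,-7.7,0.07]

```text
time: 18.65
tool_pos: [0.6198, -0.082, 0.174]
ee_rot: [-3.139, 0.005, 0.324]
wrist_force: [1.0, 0.3, -0.4]
width: 0.0695
finger_force: 0.0
```

```bash
python3 d.py .62,-.082,.059,.322
```

```text
now 18.65 [ 0.6198 -0.082   0.174 ] [-3.139  0.005  0.324] q [-0.22  0.26  1.2  -0.    1.68  1.03] F [ 1.   0.3 -0.4] w 0.0695
[0.0008 0.0004 0.115 ] [-0.2  0.3  0.1]
```

>>> servo_tool:
  commands: [0,0,0.03,0,0,0,0.07,0,0,0.06,0,0,0,0.07,0,0,0.09,0,0,0,0.07,0,0,0.105,0,0,0,0.07,0,0,0.115,0,0,0,0.07,0,0,0.115,0,0,0,0.07]

```text
time: 19.4
tool_pos: [0.6209, -0.0829, 0.0621]
ee_rot: [-3.141, 0.0, 0.322]
wrist_force: [-0.2, 0.6, 0.4]
width: 0.0702
finger_force: 0.0
```

>>> servo_tool:
  commands: [0,0,0,0,0,0,0.055,0,0,0,0,0,0,0.045,0,0,0,0,0,0,0.038,0,0,0,0,0,0,0.034,0,0,0,0,0,0,0.03,0,0,0,0,0,0,0.026,0,0,0,0,0,0,0.02,0,0,0,0,0,0,0.02]

```text
time: 20.4
tool_pos: [0.621, -0.0829, 0.062]
ee_rot: [3.141, -0.0, 0.323]
wrist_force: [-0.1, -0.9, -0.1]
width: 0.0258
finger_force: 30.0
```

```bash
python3 - <<'E'
import d,numpy as np
B=np.array([.5635,.015,.182]);piv=np.array([.5635,.015])+np.array([[np.cos(.182),-np.sin(.182)],[np.sin(.182),np.cos(.182)]])@[-.095,-.125]
p=d.robot.get_obs()["tool_pos"][:2]-piv;print(piv,np.hypot(*p),np.arctan2(p[1],p[0])-.182)
t0=np.arctan2(p[1],p[0])
d.go(*[(*(piv+.135*np.array([np.cos(t),np.sin(t)])),.059,t) for t in np.linspace(t0,.182+.785,11)])
E
```

```text
[ 0.49269366 -0.12513016] 0.13508536553263786 0.1356449365215921
now 20.4 [ 0.621  -0.0829  0.062 ] [ 3.141 -0.     0.323] q [-0.22  0.31  1.37 -0.    1.46  1.03] F [-0.1 -0.9 -0.1] w 0.0258
[-0.0001 -0.      0.003 ] [ 0.  -0.   0.3]
[-0.0003 -0.0088  0.003 ] [ 0.  -0.  -3.4]
[-0.0011 -0.0175  0.003 ] [ 0.  -0.  -7.2]
[-0.0025 -0.0261  0.003 ] [  0.   -0.  -10.9]
[-0.0044 -0.0347  0.003 ] [  0.   -0.  -14.6]
[-0.0069 -0.0431  0.003 ] [  0.   -0.  -18.3]
[-0.01   -0.0513  0.003 ] [  0.  -0. -22.]
[-0.0135 -0.0593  0.003 ] [  0.   -0.  -25.8]
[-0.0176 -0.0671  0.003 ] [  0.   -0.  -29.5]
[-0.0221 -0.0746  0.003 ] [  0.   -0.  -33.2]
[-0.0272 -0.0818  0.003 ] [  0.   -0.  -36.9]
```

>>> servo_tool:
  commands: [-0.0003,-0.0088,0,0,0,-3.5,0.02,-0.0011,-0.0175,0,0,0,-7.2,0.02,-0.0025,-0.0261,0,0,0,-10.9,0.02,-0.0044,-0.0347,0,0,0,-14.6,0.02,-0.0069,-0.0431,0,0,0,-18.3,0.02]

```text
time: 21.02
tool_pos: [0.601, -0.0443, 0.062]
ee_rot: [3.14, -0.0, 0.644]
wrist_force: [0.3, -1.9, -0.1]
width: 0.0259
finger_force: 30.0
```

```bash
cat > k2.py <<'E'
from fit import *
import d
piv=np.array([.49269,-.12513])
def ang(): 
    p=d.robot.get_obs()["tool_pos"][:2]-piv;return np.hypot(*p),np.arctan2(p[1],p[0])-.182
print("tcp radius, angle",ang())
b=snapshot("scene");dark=cv2.resize((b["img"].max(2)<90).astype(np.float32),None,fx=S,fy=S)>.5
P=[cyl((.135,0),.014,.04,.05),box((.1,0),(.13,.02,.009),.022)]
sc=[]
for th in np.arange(.05,1,.01):
    m=sil(b,P,(*piv,.182+th),0)>0;sc.append((round((dark&m).sum()/m.sum(),3),round(th,3)))
print(sorted(sc)[-6:])
t0=ang()[1]+.182
d.go(*[(*(piv+.135*np.array([np.cos(t),np.sin(t)])),.062,t) for t in np.linspace(t0,.182+.785,6)])
E
python3 k2.py
```

```text
tcp radius, angle (np.float64(0.13519736536436153), np.float64(0.4590175336667704))
[(np.float64(0.687), np.float64(0.42)), (np.float64(0.692), np.float64(0.47)), (np.float64(0.703), np.float64(0.43)), (np.float64(0.705), np.float64(0.46)), (np.float64(0.714), np.float64(0.44)), (np.float64(0.719), np.float64(0.45))]
now 21.075 [ 0.6003 -0.0433  0.062 ] [-3.142 -0.     0.646] q [-0.17  0.26  1.43  0.    1.45  0.76] F [-0.3  0.5 -1.6] w 0.0259
[-0.0002  0.      0.    ] [-0.  -0.  -0.2]
[-0.0005 -0.0085  0.    ] [-0.  -0.  -3.8]
[-0.0013 -0.0171  0.    ] [ 0.  -0.  -7.5]
[-0.0027 -0.0255  0.    ] [  0.   -0.  -11.1]
[-0.0046 -0.0338  0.    ] [  0.   -0.  -14.7]
[-0.0071 -0.042   0.    ] [  0.   -0.  -18.4]
```

The arm follows smoothly with little force, so I'll finish the swing.

>>> servo_tool:
  commands: [-0.0004,-0.0085,0,0,0,-3.7,0.02,-0.0013,-0.0171,0,0,0,-7.4,0.02,-0.0027,-0.0255,0,0,0,-11.1,0.02,-0.0046,-0.0338,0,0,0,-14.7,0.02,-0.0071,-0.042,0,0,0,-18.4,0.02,-0.0071,-0.042,0,0,0,-18.4,0.02,-0.0071,-0.042,0,0,0,-18.4,0.02,-0.0071,-0.042,0,0,0,-18.4,0.02]

```text
time: 22.08
tool_pos: [0.5701, -0.0143, 0.062]
ee_rot: [-3.141, -0.001, 0.963]
wrist_force: [0.5, 2.9, -0.1]
width: 0.0258
finger_force: 30.0
```

```bash
python3 k2.py | head -3
```

```text
tcp radius, angle (np.float64(0.13519555589004434), np.float64(0.7795572361316783))
[(np.float64(0.809), np.float64(0.8)), (np.float64(0.813), np.float64(0.75)), (np.float64(0.836), np.float64(0.76)), (np.float64(0.837), np.float64(0.79)), (np.float64(0.842), np.float64(0.77)), (np.float64(0.844), np.float64(0.78))]
now 22.125 [ 0.5701 -0.0143  0.062 ] [-3.141e+00 -1.000e-03  9.630e-01] q [-0.13  0.19  1.51  0.    1.44  0.48] F [0.8 2.7 0.4] w 0.0258
```

>>> servo_tool:
  commands: [0,0,0,0,0,0,0.035,0,0,0,0,0,0,0.05,0,0,0,0,0,0,0.07,0,0,0,0,0,0,0.07,0,0,-0.03,0,0,0,0.07,0,0,-0.07,0,0,0,0.07,0,0,-0.12,0,0,0,0.07,0,0,-0.17,0,0,0,0.07,0,0,-0.22,0,0,0,0.07,0,0,-0.25,0,0,0,0.07]

```text
time: 23.38
tool_pos: [0.5703, -0.0148, 0.3156]
ee_rot: [3.137, -0.002, 0.963]
wrist_force: [-0.3, 0.0, 0.4]
width: 0.0698
finger_force: 0.0
```

>>> servo_tool:
  commands: [-0.05,0.03,0,0,0,0,0.07,-0.09,0.06,0,0,0,0,0.07,-0.13,0.09,0,0,0,0,0.07,-0.17,0.12,0,0,0,0,0.07,-0.21,0.14,0,0,0,0,0.07,-0.24,0.16,0,0,0,0,0.07,-0.27,0.17,0,0,0,0,0.07,-0.27,0.17,0,0,0,0,0.07,-0.27,0.17,0,0,0,0,0.07]

```text
time: 24.5
tool_pos: [0.5555, -0.3329, 0.3121]
ee_rot: [-3.141, -0.001, 0.964]
wrist_force: [-0.0, -0.2, 0.2]
width: 0.07
finger_force: 0.0
```

```bash
python3 k2.py | sed -n 2,3p; python3 off.py; python3 - <<'E'
from h import *
a=snapshot("top");b=snapshot("scene")
cv2.imwrite("pics/end.png",np.hstack([cv2.resize(a["img"][140:290,190:390],(400,300),interpolation=2),cv2.resize(b["img"][170:320,210:410],(400,300),interpolation=2)]))
# 45 line inner end/outer end vs pointer direction in the top view
E
```

```text
[(np.float64(0.764), np.float64(0.74)), (np.float64(0.794), np.float64(0.75)), (np.float64(0.796), np.float64(0.79)), (np.float64(0.807), np.float64(0.78)), (np.float64(0.813), np.float64(0.76)), (np.float64(0.813), np.float64(0.77))]
now 24.55 [ 0.5556 -0.3324  0.3123] [ 3.141e+00 -1.000e-03  9.640e-01] q [-0.63  0.33  0.85  0.    1.97 -0.02] F [-0.8  0.3  0.2] w 0.0703
top 0.35 1306 board-frame mm [ 25. -22.] [404. 165.] 42
scene 0.54 58 board-frame mm [ 19. 210.] [77. 20.] 90
```

View pics/end.png

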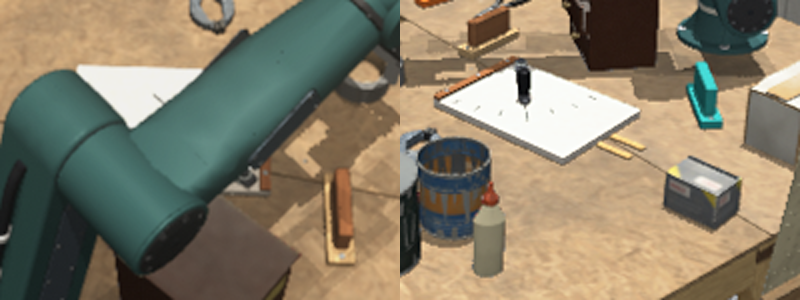

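The end picture shows the block upright at right, both offcuts flat on the bench, and the arm pointing towards the long line at (527,117) in the right pane. One numeric check of bar against line.

```bash
python3 - <<'E'
from fit import *
piv=np.array([.49269,-.12513]);b=snapshot("scene");g=b["img"].max(2).astype(np.float32)
ths=np.arange(.6,.97,.005)
def prof(rs,z):
    out=[]
    for t in ths:
        p=proj(b,[[*(piv+r*np.array([np.cos(t+.182),np.sin(t+.182)])),z] for r in rs]).astype(np.float32)
        out.append(cv2.remap(g,p[None,:,0].copy(),p[None,:,1].copy(),1).mean())
    o=np.array(out);w=np.clip(o.max()*.95-o,0,None);return (w*ths).sum()/w.sum(),ths[o.argmin()]
print("line",prof(np.linspace(.207,.22,8),.018));print("bar",prof(np.linspace(.155,.175,8),.031))
E
```

```text
line (np.float64(0.78046467369653), np.float64(0.7800000000000001))
bar (np.float64(0.7652063697861422), np.float64(0.7700000000000001))
```

```bash
python3 -c "
from bench import close_job
print(close_job())"
```

```text
the job is handed in; nothing more can be done
None
```

I handed the job in at about 25 s of the 72 s; no verdict came back. My last images showed both offcuts on the bench, the arm within about 0.015 rad of the 45° line, and the push block upright off the board. I did not re-measure the nail box, tape and can afterwards.

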